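Close a tin with the bench lid press and let the lever up slowly

ROBOT

A 6-joint arm with a two-finger parallel gripper is mounted at the origin on the work surface. World frame = base frame: x ahead of the robot, y to its left, z up, the work surface at z = 0. Lengths are in mm, angles in rad, forces in N, time in s.
With the tool pointing down it reaches from about 275 to 750 mm from the base axis. Payload 10.2 kg.
Tool frame: the origin (TCP) lies midway between the tips of the shut fingers; the grasp point (between the pads) lies 19 mm behind it (manip.grip_point_offset is the distance from the TCP to the grasp point, in mm); z points along the fingers, y is the line along which they close (so a half turn about z gives the same grasp; the last joint's range is limited). The gripper opens to 88 mm and grips with 3 to 60 N. Pads are 18 mm wide; open, the fingers measure 123 mm over their backs; the gripper's body (75 mm by 187 mm) begins 45 mm behind the grasp point.
Start: joints at [-1.356, 0.313, 1.498, -0, 1.331, -0.223], TCP at [222.561, -475.497, 238.72] pointing down, gripper open.
Joint ranges: [-2.94, 2.94], [-0.97, 2.17], [0.19, 2.56], [-1.23, 4.37], [0.02, 3.11], [-2.88, 2.88]. Speed limits (rad/s): [2.39, 2.39, 3.01, 3.14, 3.14, 3.14].

INTERFACE

Orientations are given as a unit quaternion [w, x, y, z].
In Python, from plant import get_obs, vision, job, find_in, mark_of, manip gives the robot as it stands.
- The arm moves only by the tool step_arm, never from a script. Its argument "motion" is a list of rows, each an object of numbers: "claw": the finger opening in mm, from 0 to 88.1; "dx", "dy", "dz": the shift along the tool's x, y, z in mm; "wx", "wy", "wz": the turn, a rotation vector about the tool's x, y, z in degrees. A call has 1 to 12 rows; each row is the pose to reach, as a shift and turn from the pose commanded when the call began, along the tool's axes at that moment; what a row does not reach only later rows make up. A row lasts 1/12 s, in which the tool goes at most 41.7 mm and 7.16 degrees, less where a joint would pass 70% of its speed; a pose out of reach is approached as far as the arm can. A call with a gripper value outside its range is refused whole. The fingers move at their own pace and stop on an object; the grip force is fixed at half the most. Time passes only in rows, so rows that repeat a pose let the fingers close. It gives the time, the measured TCP pose, the force, the opening and the grip force at its end, in the units of the state.
- get_obs(): the state, without advancing time (a new reading comes with each control period).
- vision.snapshot(name): name is "side" or "top" or "wrist"; returns the picture (384x512x3 uint8, red, green, blue); there is no depth.
- vision.camera_info(name): a dict with "mtx" (3x3 intrinsics, pixels), "xyz" and "orientation" of the camera in the world; the wrist camera has in their place "T_tool_cam" (4x4, takes a point from camera to tool coordinates, whose origin is the TCP and whose axes are the flange's). Camera axes: x right, y up, looking along -z (the intrinsics and any distortion apply to the point x, -y, -z); pixel columns grow to the right and rows downward; lengths in mm; the calibration is good to about 2 mm. A picture is of the moment at which its call begins: read the wrist's pose just before it. camera_info takes no time and is no camera call.
- job.finish_job(): hands the job in; it is judged then, once.
Trained networks look in the newest picture that a camera, given by its name, has taken for a name from the list of things; names that differ only in an ending like _2 or _b are one class to them, and where a whole thing is asked for, a point or a joint stands for the part that bears it (a point fixed in the world has none). Each returns a list of dicts, best first, with "p" (0 to 1); they miss things now and then, are a little off and sometimes report something else, mostly with a low value. They report only what shows in the picture. A call takes as long as a camera call.
- find_in(camera, thing): "rect" ([centre column, centre row, width, height] in pixels, round what is visible of it).
- mark_of(camera, thing): "point" ([column, row] in pixels: a listed point, or the origin of a listed thing).
The state is a dict: "time_s": time; "joint_pos": joint angles; "qd": joint speeds; "joint_efforts": joint torques, N m; "position": TCP position; "ee_rot": TCP orientation; "ft_force": force on the tool from outside, world axes, zero at the start; "torque": the same for the moment, N m; "opening": finger opening in mm; "gripper_force": force on a finger pad.
Only numpy, scipy, OpenCV 4.12 (cv2) and the standard library are available. Lean on these libraries where they do the work, as an engineer would, in place of code of your own. Each camera call takes 0.05 s, during which the arm holds its last target. There are 200 camera calls.

TASK

Slide the blue tin with the raised lid into the green bench press until it sits fully home in the nest, then push the red-gripped lever down until the tin's lid is pressed fully in. Let the sprung lever come all the way back up slowly under your hand, never letting it snap back, and leave the closed tin upright in the nest; do not crush or tip it, and do not disturb the other stock.

Things in the scene. Friction and masses are not known exactly. Their poses are not given: they have to be found in the camera images.
- press: Green bench lid press, bolted down. Origin: on the table under the nest's centre; z up. Nest: half-round wall 30 mm high, inner radius 46.5 mm, on the -y side; a flared mouth opens to +y (ends 32 mm out, 115 mm wide). The tin slides along the table from +y towards -y; it is home when concentric with the origin, touching the wall. The lever runs over the nest towards -x.
- pivot (a point): Lever pivot of the press, on two cheeks 165 mm high: 135 mm in the press's +x from the nest's centre, 150 mm above the table; its axis lies along the press's y.
- lever (a joint): Lever angle: 0 = up at its stop (slopes 0.55 rad up towards the grip), grows as pushed down, level at 0.55, stop at 0.68. A spring pushes it up (about 1 N at the grip at the top, 4 N when level); let go, it flies up. Under it, 135 mm from the pivot, hangs a rubber dome foot whose height is screw-adjusted and unknown: the lid comes home at 0.44 to 0.57, found by feel.
- grip (a point): Centre of the lever's red round grip, on its axis, 290 mm from the pivot; it swings with the lever. The grip is 28 mm thick and spans 235 to 345 mm from the pivot; the rest of the lever is a steel bar 22 mm wide, 16 mm thick.
- tin: The blue tin to close: upright cylinder, diameter 90 mm, 72 mm high, 0.4 to 0.7 kg with a pale label band. Origin: centre of its underside, z up. Too wide to grasp. Its red lid (diameter 80 mm) stands 12 mm above the rim at the start, 4 mm when home.
- lid (a joint): How far the lid has been pressed into the blue tin: 0 = raised as at the start, 0.008 m = fully home. It is tight: it moves only under about 22 N on the lid, 7 to 12 N at the grip in addition to the spring, and stays where it is left. Once home the resistance rises sharply.
- closed_tin: A yellow tin of the same size, lid already home (76 mm high in all): a bystander. Origin: centre of its underside.
- jar: Bystander: jar with a red cap, diameter 70 mm, 85 mm high. Origin: centre of its underside.
- bottle_a: Bystander: green bottle, diameter 74 mm, 190 mm high. Origin: centre of its underside.
- bottle_b: Bystander: amber bottle, diameter 70 mm, 180 mm high. Origin: centre of its underside.
- carton: Bystander: small carton with a blue band, 90 x 110 x 50 mm. Origin: centre of its underside.
- tape: Bystander: cardboard ring lying flat, diameter 100 mm, 48 mm high. Origin: centre of its underside.

How it is judged:
By the outcome, as a careful person would: the job done as asked, in the order asked, and still so for the second after the job is handed in, with the robot touching nothing.
It also fails if it takes over 72 s, if anything falls off the work surface, if the arm or the gripper's body presses on something with over 40 N, if the wrist force passes 120 N, or if a joint passes its speed limit or range.

## Working session

There is one attempt and no reset: what is moved stays moved. The work goes in short steps, Python scripts to look and compute and a tool call to move; the robot and the scene stay as the last step left them, time stands still between calls to the robot, and variables do not carry over. Pictures are saved under pics/ and viewed, at most 10 in all, crops included, and the job is handed in when it is done.

Besides the shell and the picture viewer there is one more tool, called by a JSON object that holds its "fn" and its "kwargs". step_arm: Moves the arm, as the interface text tells. Its arguments: {"type":"object","properties":{"motion":{"type":"array"}},"required":["motion"]}

```bash
mkdir -p pics; cat > h.py <<'E'
import numpy as np, cv2
from scipy.spatial.transform import Rotation as R
from plant import get_obs, vision, job, find_in, mark_of, manip
def q2R(q): return R.from_quat([q[1],q[2],q[3],q[0]]).as_matrix()
def cam(name,o=None):
    c=vision.camera_info(name)
    if 'T_tool_cam' in c:
        o=o or get_obs(); T=np.array(c['T_tool_cam']); Rt=q2R(o['ee_rot'])
        return np.array(c['mtx']),Rt@T[:3,3]+np.array(o['position']),Rt@T[:3,:3],c
    return np.array(c['mtx']),np.array(c['xyz']),q2R(c['orientation']),c
def ray(name,px,o=None):
    K,p,Rc,c=cam(name,o); d=np.array(c['dist'],float) if 'dist' in c else None
    u=cv2.undistortPoints(np.array([[px]],float),K,d)[0,0]
    return p,Rc@np.array([u[0],-u[1],-1.])
def onz(name,px,z,o=None):
    p,d=ray(name,px,o); return p+d*(z-p[2])/d[2]
def proj(name,P,o=None):
    K,p,Rc,c=cam(name,o); q=Rc.T@(np.array(P,float)-p); v=K@np.array([q[0],-q[1],-q[2]]); return v[:2]/v[2]
E
python3 - <<'E'
from h import *
for n in("side","top"):
    im=vision.snapshot(n); cv2.imwrite(f'pics/{n}0.png',im[:,:,::-1]); c=vision.camera_info(n); print(n,c)
    for t in("press","pivot","grip","tin","lever","closed_tin","jar","bottle_a","carton","tape"):
        for m in mark_of(n,t)[:2]:
            z=150 if t=='pivot' else 300 if t=='grip' else 0
            print(t,np.round(m['point']),round(m['p'],2),np.round(onz(n,m['point'],z)))
print(get_obs())
E
```

```text
side {'mtx': array([[490.75441846,   0.        , 253.75341661],
       [  0.        , 490.75441846, 186.94351256],
       [  0.        ,   0.        ,   1.        ]]), 'xyz': array([-115.39857825,  950.57338717, 1081.62816011]), 'orientation': array([-0.27806269, -0.12530785,  0.42045278,  0.85451655])}
press [235. 208.] 0.74 [656. -58.   0.]
pivot [192. 174.] 0.61 [760.  30. 150.]
grip [275. 128.] 0.66 [ 571. -152.  300.]
tin [249. 269.] 0.82 [457. 138.   0.]Traceback (most recent call last):
  File "<stdin>", line 5, in <module>
ValueError: it knows: bottle, carton, closed_tin, grip, jar, pivot, press, tape, tin
```

```bash
python3 - <<'E'
from h import *
ims=[]
for n in("side","top"):
    im=vision.snapshot(n); cv2.imwrite(f'pics/{n}0.png',im[:,:,::-1]); 
    if n=='top': print(vision.camera_info(n))
    for t in("press","pivot","grip","tin","closed_tin","jar","bottle","carton","tape"):
        for m in mark_of(n,t)[:2]:
            if m['p']<.2: continue
            z=150 if t=='pivot' else 300 if t=='grip' else 0
            print(t,np.round(m['point']),round(m['p'],2),np.round(onz(n,m['point'],z)))
E
```

```text
press [239. 209.] 0.83 [641. -60.   0.]
pivot [195. 170.] 0.74 [765.  10. 150.]
grip [275. 130.] 0.83 [ 566. -144.  300.]
tin [253. 268.] 0.58 [447. 128.   0.]
closed_tin [179. 252.] 0.92 [667. 210.   0.]
jar [333. 182.] 0.69 [ 456. -386.    0.]
bottle [265. 180.] 0.87 [ 664. -247.    0.]
bottle [178. 253.] 0.47 [668. 214.   0.]
carton [171. 327.] 0.91 [501. 424.   0.]
carton [274. 131.] 0.5 [ 825. -551.    0.]
{'mtx': array([[392.1033079 ,   0.        , 252.71626178],
       [  0.        , 392.1033079 , 189.22531946],
       [  0.        ,   0.        ,   1.        ]]), 'xyz': array([ 478.52133765,   15.37596801, 1320.20833729]), 'orientation': array([ 0.71740777,  0.02150225, -0.02001918, -0.69603375])}
press [274. 163.] 0.89 [649. -49.   0.]
pivot [253. 120.] 0.82 [758.  23. 150.]
pivot [338. 250.] 0.32 [ 376. -239.  150.]
grip [305. 184.] 0.81 [ 555. -117.  300.]
tin [218. 217.] 0.9 [460. 133.   0.]
closed_tin [196. 154.] 0.55 [670. 216.   0.]
jar [371. 216.] 0.96 [ 476. -380.    0.]
bottle [380. 184.] 0.9 [ 585. -409.    0.]
bottle [335. 158.] 0.84 [ 670. -255.    0.]
carton [132. 201.] 0.56 [505. 425.   0.]
tape [337. 249.] 0.81 [ 366. -269.    0.]
```

View pics/side0.png

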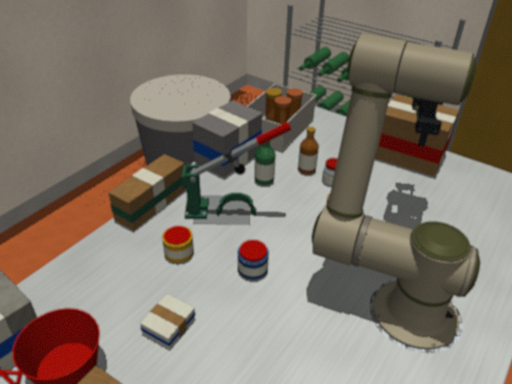

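View pics/top0.png

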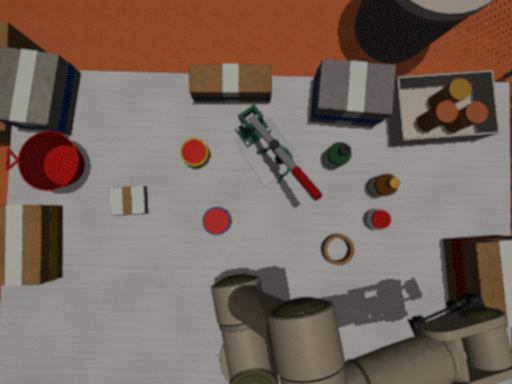

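```bash
cat >> h.py <<'E'
P0=np.array([648,-54,0.]); YAW=0.6
def press(x,y,z=0,P=None,yaw=None):
    yaw=YAW if yaw is None else yaw; P=P0 if P is None else P
    return P+np.array([x*np.cos(yaw)-y*np.sin(yaw),x*np.sin(yaw)+y*np.cos(yaw),z])
def topress(w):
    d=np.array(w)-P0; c,s=np.cos(YAW),np.sin(YAW); return np.array([c*d[0]+s*d[1],-s*d[0]+c*d[1],d[2]])
def orient(tilt,flip=1):   # fingers down, tips leaning towards press -y
    ux=np.array([np.cos(YAW),np.sin(YAW),0]); uy=np.array([-ux[1],ux[0],0])
    z=-np.cos(tilt)*np.array([0,0,1])-np.sin(tilt)*uy; y=flip*ux
    return np.column_stack([np.cross(y,z),y,z])
def rel(p,Rg=None):
    o=get_obs(); Rt=q2R(o['ee_rot']); d=Rt.T@(np.array(p)-np.array(o['position']))
    w=np.degrees(R.from_matrix(Rt.T@Rg).as_rotvec()) if Rg is not None else np.zeros(3)
    print('d',np.round(d,1),'w',np.round(w,1)); return d,w
E
python3 - <<'E'
from h import *
o=get_obs(); print(np.round(q2R(o['ee_rot']),2).tolist(),o['time_s'])
g=[460,133,0]; t=topress(g); print('tin press',t)
for f in(1,-1):
    rel(press(t[0],t[1]+85,170),orient(np.radians(30),f))
E
```

```text
[[0.91, 0.42, 0.0], [0.42, -0.91, 0.0], [0.0, -0.0, -1.0]] 1.25
tin press [-49.57495308 260.49054499   0.        ]
d [ 459.3 -534.3   68.8] w [-25.9 -22.  -96.8]
d [ 459.3 -534.3   68.8] w [-21.1  24.8  78.7]
```

{"fn": "step_arm", "kwargs": {"motion": [{"claw":50,"dx":38,"dy":-45,"dz":5,"wx":-2,"wy":-1.7,"wz":-7},{"claw":50,"dx":76,"dy":-90,"dz":10,"wx":-4,"wy":-3,"wz":-14},{"claw":50,"dx":114,"dy":-135,"dz":16,"wx":-6,"wy":-5,"wz":-21},{"claw":50,"dx":459,"dy":-534,"dz":69,"wx":-25.9,"wy":-22,"wz":-96.8},{"claw":50,"dx":459,"dy":-534,"dz":69,"wx":-25.9,"wy":-22,"wz":-96.8},{"claw":50,"dx":459,"dy":-534,"dz":69,"wx":-25.9,"wy":-22,"wz":-96.8},{"claw":50,"dx":459,"dy":-534,"dz":69,"wx":-25.9,"wy":-22,"wz":-96.8},{"claw":50,"dx":459,"dy":-534,"dz":69,"wx":-25.9,"wy":-22,"wz":-96.8},{"claw":50,"dx":459,"dy":-534,"dz":69,"wx":-25.9,"wy":-22,"wz":-96.8},{"claw":50,"dx":459,"dy":-534,"dz":69,"wx":-25.9,"wy":-22,"wz":-96.8},{"claw":50,"dx":459,"dy":-534,"dz":69,"wx":-25.9,"wy":-22,"wz":-96.8},{"claw":50,"dx":459,"dy":-534,"dz":69,"wx":-25.9,"wy":-22,"wz":-96.8}]}}

```text
time_s: 2.25
position: [352.9, -7.8, 192.2]
ee_rot: [0.197, 0.59, 0.776, -0.103]
ft_force: [1.5, -0.1, 0.1]
opening: 49.9
gripper_force: 0.0
```

```bash
python3 - <<'E'
from h import *
t=topress([460,133,0]); rel(press(t[0],t[1]+85,170),orient(np.radians(30))); o=get_obs(); print(o['position'],o['joint_pos'],o['qd'])
E
```

```text
d [180.6 114.7 -51.9] w [ -4.7  -3.9 -17.7]
[352.93194431  -7.76448174 192.15183128] [-0.08848617 -0.07521172  2.14193835 -0.49821982  0.90082089 -0.08105387] [ 1.66921784  0.50692067 -0.20124812 -0.69099638  0.01083796  0.73525193]
```

{"fn": "step_arm", "kwargs": {"motion": [{"claw":50,"dx":155,"dy":98,"dz":-45,"wx":-4.7,"wy":-3.9,"wz":-14},{"claw":50,"dx":155,"dy":98,"dz":-45,"wx":-4.7,"wy":-3.9,"wz":-14},{"claw":50,"dx":155,"dy":98,"dz":-45,"wx":-4.7,"wy":-3.9,"wz":-14},{"claw":50,"dx":155,"dy":98,"dz":-45,"wx":-4.7,"wy":-3.9,"wz":-14},{"claw":50,"dx":155,"dy":98,"dz":-45,"wx":-4.7,"wy":-3.9,"wz":-14},{"claw":50,"dx":155,"dy":98,"dz":-45,"wx":-4.7,"wy":-3.9,"wz":-14},{"claw":50,"dx":155,"dy":98,"dz":-45,"wx":-4.7,"wy":-3.9,"wz":-14},{"claw":50,"dx":155,"dy":98,"dz":-45,"wx":-4.7,"wy":-3.9,"wz":-14}]}}

```text
time_s: 2.92
position: [403.6, 170.5, 173.3]
ee_rot: [0.232, 0.481, 0.838, -0.115]
ft_force: [0.3, -0.2, -0.8]
opening: 49.9
gripper_force: 0.0
```

```bash
python3 - <<'E'
from h import *
o=get_obs(); print(np.round(o['position']),np.round(o['joint_pos'],2),np.round(o['qd'],2))
im=vision.snapshot('wrist'); cv2.imwrite('pics/w1.png',im[:,:,::-1])
for t,z in(("press",0),("pivot",150),("grip",300),("tin",0),("closed_tin",0)):
    for m in mark_of('wrist',t)[:2]:
        print(t,np.round(m['point']),round(m['p'],2),np.round(onz('wrist',m['point'],z,o)))
vision.snapshot('top')
for t,z in(("press",0),("pivot",150),("grip",301),("tin",0)):
    for m in mark_of('top',t)[:1]: print('top',t,np.round(m['point']),round(m['p'],2),np.round(onz('top',m['point'],z)))
t=topress([460,133,0]); rel(press(t[0],t[1]+85,170),orient(np.radians(30)))
E
```

```text
[404. 171. 173.] [ 0.41  0.22  1.9  -0.62  1.01  0.22] [-0.02 -0.02  0.01  0.    0.    0.  ]
press [304. 273.] 0.66 [644. -56.   0.]
tin [264. 136.] 0.88 [449. 133.   0.]
closed_tin [468. 162.] 0.67 [664. 215.   0.]
top press [271. 162.] 0.97 [650. -38.   0.]
top pivot [254. 117.] 0.58 [767.  23. 150.]
top grip [306. 183.] 0.59 [ 559. -119.  301.]
top tin [219. 220.] 0.69 [450. 130.   0.]
d [22.4 23.3 -8.1] w [-0.3 -0.  -4. ]
```

View pics/w1.png

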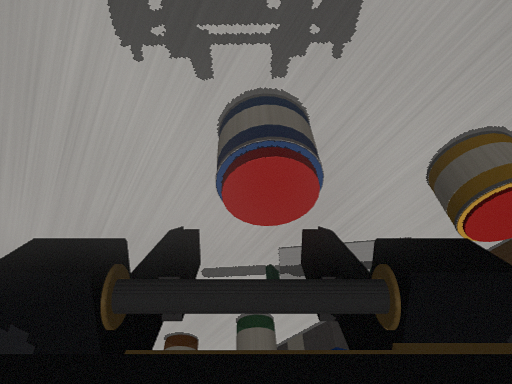

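```bash
python3 - <<'E'
from h import *
o=get_obs(); print('lid', onz('wrist',[271,186],84,o)[:2])
s,c=np.sin(.55),np.cos(.55)
for n,box in(('top',(280,150,330,205)),('side',(225,115,300,160))):
    im=cv2.imread(f'pics/{n}0.png'); hsv=cv2.cvtColor(im,cv2.COLOR_BGR2HSV)
    m=((hsv[...,0]<8)|(hsv[...,0]>172))&(hsv[...,1]>150)&(hsv[...,2]>60)
    M=np.zeros_like(m); x0,y0,x1,y1=box; M[y0:y1,x0:x1]=m[y0:y1,x0:x1]
    ys,xs=np.nonzero(M); pts=np.column_stack([xs,ys]).astype(np.float32)
    mu=pts.mean(0); d=np.linalg.svd(pts-mu,full_matrices=False)[2][0]; t=(pts-mu)@d
    a,b=mu+d*np.percentile(t,1),mu+d*np.percentile(t,99)
    if n=='top' and a[1]>b[1] or n=='side' and a[1]<b[1]: a,b=b,a   # a = inner end
    if n=='side': a,b=(a,b) if a[0]<b[0] else (b,a)
    A,B=onz(n,a,150+235*s),onz(n,b,150+345*s); dd=(A-B)[:2]
    print(n,len(xs),a,b,A[:2],B[:2],np.linalg.norm(dd),'yaw',np.arctan2(dd[1],dd[0]))
    yaw=np.arctan2(dd[1],dd[0]); mid=(A+B)[:2]/2; u=np.array([np.cos(yaw),np.sin(yaw)])
    print(' mid',mid,'press',mid+u*(290*c-135))
E
```

```text
lid [443.95264902 142.71539504]
top 305 [293.80325 168.32771] [317.93344 196.8947 ] [599.5509296  -90.01459389] [ 522.26541926 -146.88329948] 95.95363351043797 yaw 0.6343680110686767
 mid [ 560.90817443 -118.44894668] press [651.30512646 -51.9324984 ]
side 306 [257.8093  140.62082] [288.9606  124.92259] [597.16659891 -97.10901032] [ 522.36244806 -149.5984243 ] 91.3827093180207 yaw 0.6118600928314155
 mid [ 559.76452349 -123.35371731] press [651.63559902 -58.88859256]
```

```bash
sed -i 's/^P0=.*/P0=np.array([651,-54.5,0.]); YAW=0.625/' h.py; python3 - <<'E'
from h import *
o=get_obs(); im=cv2.imread('pics/w1.png')
for n,f,box in(('top','pics/top0.png',(195,195,240,240)),('side','pics/side0.png',(230,230,280,265)),('wrist','pics/w1.png',(200,130,330,232))):
    im=cv2.imread(f); hsv=cv2.cvtColor(im,cv2.COLOR_BGR2HSV)
    m=((hsv[...,0]<8)|(hsv[...,0]>172))&(hsv[...,1]>120)&(hsv[...,2]>120)
    x0,y0,x1,y1=box; ys,xs=np.nonzero(m[y0:y1,x0:x1]); 
    print(n,len(xs),xs.mean()+x0,ys.mean()+y0,onz(n,[xs.mean()+x0,ys.mean()+y0],83,o)[:2])
t=topress([451,136,0]); print(t)
rel(press(t[0],t[1]+80,35),orient(np.radians(30)))
rel(press(t[0],t[1]+80,170),orient(np.radians(30)))
E
```

```text
top 476 215.58193277310926 220.55042016806723 [449.00372229 132.86916609]
side 414 252.768115942029 249.34541062801932 [446.64687394 133.61063187]
wrist 5265 270.32231718898385 190.7925925925926 [447.03237731 137.18645743]
[-50.73159341 271.50792885   0.        ]
d [ 91.3  11.3 107.6] w [-1.  -0.  -5.2]
d [24.  15.4 -9.3] w [-1.  -0.  -5.2]
```

```bash
python3 - <<'E'
from h import *
t=topress([448,135,0]); print(t)
rel(press(t[0],t[1]+80,25),orient(np.radians(30)))
E
```

```text
[-53.74958004 272.45225755   0.        ]
d [ 96.8   7.9 115.9] w [-1.  -0.  -5.2]
```

{"fn": "step_arm", "kwargs": {"motion": [{"claw":50,"dx":40,"dy":4,"dz":10,"wx":-1,"wy":0,"wz":-5.2},{"claw":50,"dx":70,"dy":8,"dz":38,"wx":-1,"wy":0,"wz":-5.2},{"claw":50,"dx":85,"dy":8,"dz":72,"wx":-1,"wy":0,"wz":-5.2},{"claw":50,"dx":97,"dy":8,"dz":100,"wx":-1,"wy":0,"wz":-5.2},{"claw":50,"dx":97,"dy":8,"dz":116,"wx":-1,"wy":0,"wz":-5.2},{"claw":50,"dx":97,"dy":8,"dz":116,"wx":-1,"wy":0,"wz":-5.2},{"claw":50,"dx":97,"dy":8,"dz":116,"wx":-1,"wy":0,"wz":-5.2},{"claw":50,"dx":97,"dy":8,"dz":116,"wx":-1,"wy":0,"wz":-5.2}]}}

```text
time_s: 4.13
position: [401.7, 200.5, 25.9]
ee_rot: [0.231, 0.44, 0.86, -0.117]
ft_force: [0.2, -0.4, 0.4]
opening: 50.3
gripper_force: 0.0
```

```bash
python3 - <<'E'
from h import *
o=get_obs(); print(np.round(o['position'],1),topress(o['position']),o['ft_force'])
t=topress([448,135,0])
rel(press(t[0],t[1]+48,25),orient(np.radians(30)))
rel(press(0,100+45,25),orient(np.radians(30)))
rel(press(0,45,25),orient(np.radians(30)))
E
```

```text
[401.7 200.5  25.9] [-52.9140035  352.66063925  25.86728667] [ 0.24013902 -0.36198524  0.38905598]
d [-27.5  -0.8  16.9] w [ 0.1  0.  -0.1]
d [-179.3   53.   104.7] w [ 0.1  0.  -0.1]
d [-265.9   53.   154.7] w [ 0.1  0.  -0.1]
```

{"fn": "step_arm", "kwargs": {"motion": [{"claw":50,"dx":-9,"dy":0,"dz":5},{"claw":50,"dx":-18,"dy":0,"dz":10.5},{"claw":50,"dx":-26,"dy":0,"dz":15.5},{"claw":50,"dx":-32,"dy":0,"dz":19},{"claw":50,"dx":-38,"dy":2,"dz":22.5},{"claw":50,"dx":-45,"dy":4.5,"dz":26.5},{"claw":50,"dx":-53,"dy":7,"dz":31},{"claw":50,"dx":-61,"dy":10,"dz":36},{"claw":50,"dx":-69,"dy":13,"dz":40.5},{"claw":50,"dx":-77,"dy":16,"dz":45},{"claw":50,"dx":-84,"dy":19,"dz":49},{"claw":50,"dx":-90,"dy":21,"dz":52.5}]}}

```text
invalid input
```

```bash
python3 - <<'E'
from h import *
o=get_obs(); print(topress(o['position']),o['ft_force'])
im=vision.snapshot('wrist'); cv2.imwrite('pics/w2.png',im[:,:,::-1])
for n in('wrist','top'):
    if n=='top': vision.snapshot(n)
    for m in mark_of(n,'tin')[:1]: print(n,m, topress(onz(n,m['point'],0,o)))
rel(press(0,145,25),orient(np.radians(30)))
E
```

```text
[-52.9140035  352.66063925  25.86728667] [ 0.24013902 -0.36198524  0.38905598]
wrist {'point': [247.3, 282.1], 'p': 0.65} [-54.19957196 271.76412522   0.        ]
top {'point': [221.4, 221.5], 'p': 0.89} [-64.76222976 263.27441435   0.        ]
d [-179.5   53.   104.7] w [ 0.1  0.  -0.1]
```

View pics/w2.png

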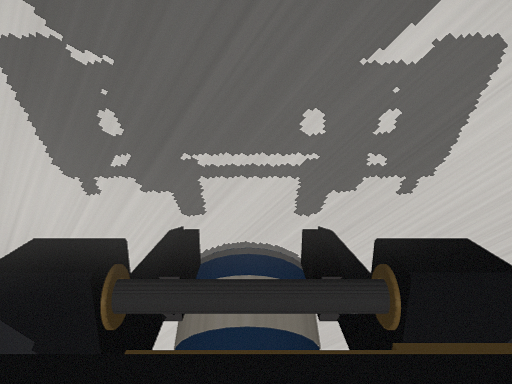

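The first push call was rejected (every field seems to be required). The view shows the tin centred between the fingers, about column 248 against a gap centre of 250.

{"fn": "step_arm", "kwargs": {"motion": [{"claw":50,"dx":-9,"dy":0,"dz":5,"wx":0,"wy":0,"wz":0},{"claw":50,"dx":-18,"dy":0,"dz":10.5,"wx":0,"wy":0,"wz":0},{"claw":50,"dx":-26,"dy":0,"dz":15.5,"wx":0,"wy":0,"wz":0},{"claw":50,"dx":-32,"dy":0,"dz":19,"wx":0,"wy":0,"wz":0},{"claw":50,"dx":-38,"dy":2,"dz":22.5,"wx":0,"wy":0,"wz":0},{"claw":50,"dx":-45,"dy":4.5,"dz":26.5,"wx":0,"wy":0,"wz":0},{"claw":50,"dx":-53,"dy":7,"dz":31,"wx":0,"wy":0,"wz":0},{"claw":50,"dx":-61,"dy":10,"dz":36,"wx":0,"wy":0,"wz":0},{"claw":50,"dx":-69,"dy":13,"dz":40.5,"wx":0,"wy":0,"wz":0},{"claw":50,"dx":-77,"dy":16,"dz":45,"wx":0,"wy":0,"wz":0},{"claw":50,"dx":-84,"dy":19,"dz":49,"wx":0,"wy":0,"wz":0},{"claw":50,"dx":-90,"dy":21,"dz":52.5,"wx":0,"wy":0,"wz":0}]}}

```text
time_s: 5.33
position: [480.1, 127.3, 24.3]
ee_rot: [0.23, 0.44, 0.86, -0.118]
ft_force: [-2.8, 2.7, 0.3]
opening: 49.7
gripper_force: 1.5
```

```bash
cat > tinpos.py <<'E'
from h import *
o=get_obs(); print(topress(o['position']),np.round(o['ft_force'],1),o['time_s'])
for n in('wrist','top','side'):
    vision.snapshot(n)
    for m in mark_of(n,'tin')[:1]: print(n,np.round(m['point']),round(m['p'],2), np.round(topress(onz(n,m['point'],0,o))))
E
python3 - <<'E'
from tinpos import *
rel(press(0,145,25),orient(np.radians(30)))
E
```

```text
[-32.23169531 247.40512333  24.26049165] [-2.8  2.7  0.3] 5.3333
wrist [251. 251.] 0.71 [-31. 208.   0.]
top [231. 204.] 0.67 [-34. 205.   0.]
d [-90.   32.6  51.2] w [ 0. -0. -0.]
```

{"fn": "step_arm", "kwargs": {"motion": [{"claw":50,"dx":-7,"dy":3,"dz":4,"wx":0,"wy":0,"wz":0},{"claw":50,"dx":-15,"dy":6,"dz":8.6,"wx":0,"wy":0,"wz":0},{"claw":50,"dx":-23,"dy":9,"dz":13.2,"wx":0,"wy":0,"wz":0},{"claw":50,"dx":-31,"dy":12,"dz":17.8,"wx":0,"wy":0,"wz":0},{"claw":50,"dx":-39,"dy":15,"dz":22.4,"wx":0,"wy":0,"wz":0},{"claw":50,"dx":-47,"dy":18,"dz":27,"wx":0,"wy":0,"wz":0},{"claw":50,"dx":-55,"dy":21,"dz":31.5,"wx":0,"wy":0,"wz":0},{"claw":50,"dx":-63,"dy":24,"dz":36,"wx":0,"wy":0,"wz":0},{"claw":50,"dx":-71,"dy":27,"dz":40.7,"wx":0,"wy":0,"wz":0},{"claw":50,"dx":-79,"dy":30,"dz":45.3,"wx":0,"wy":0,"wz":0},{"claw":50,"dx":-86,"dy":32,"dz":49,"wx":0,"wy":0,"wz":0},{"claw":50,"dx":-90,"dy":33,"dz":51.2,"wx":0,"wy":0,"wz":0}]}}

```text
time_s: 6.63
position: [567.4, 62.5, 25.0]
ee_rot: [0.231, 0.44, 0.86, -0.118]
ft_force: [-1.7, 1.7, -0.6]
opening: 50.1
gripper_force: 1.2
```

```bash
python3 - <<'E'
from tinpos import *
rel(press(0,45,25),orient(np.radians(30)))
im=vision.snapshot('top'); cv2.imwrite('pics/t3.png',cv2.resize(im[100:260,180:360,::-1],None,fx=4,fy=4,interpolation=cv2.INTER_CUBIC)[:600])
for m in mark_of('top','press')[:1]: print(onz('top',m['point'],0))
E
```

```text
[  0.67158356 143.74362858  25.01080151] [-1.7  1.7 -0.6] 6.6333
wrist [251. 255.] 0.73 [ 2. 99.  0.]
top [251. 174.] 0.77 [12. 90.  0.]
side [231. 228.] 0.45 [11. 96.  0.]
d [-86.6  -0.5  50.1] w [ 0.  0. -0.]
[609.58149841  23.70276197   0.        ]
```

View pics/t3.png

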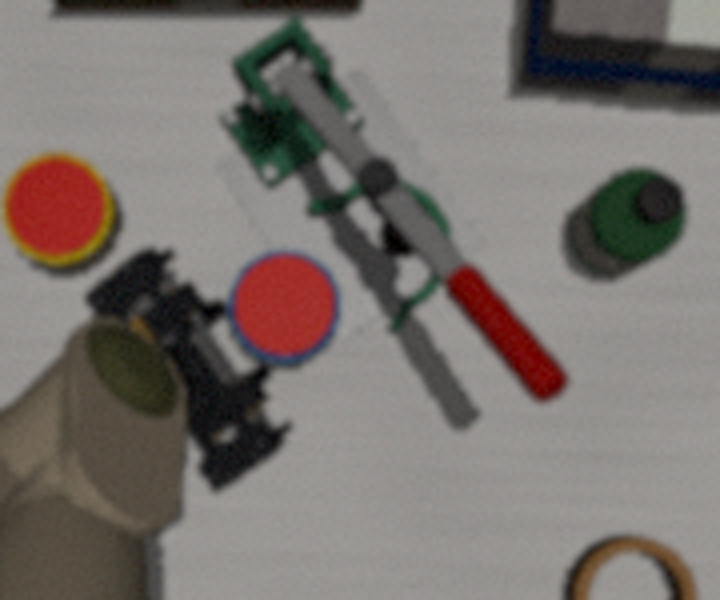

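```bash
python3 - <<'E'
from h import *
for z in(15,30):
  for p in((315,207),(397,322),(284,307)):
    zz=84 if p[0]==284 else z
    print(z,p,np.round(topress(onz('top',[180+p[0]/4,100+p[1]/4],zz)),1))
E
```

```text
15 (315, 207) [58.4 28.6 15. ]
15 (397, 322) [-60.   26.2  15. ]
15 (284, 307) [ -2.1 100.4  84. ]
30 (315, 207) [56.6 30.1 30. ]
30 (397, 322) [-60.4  27.7  30. ]
30 (284, 307) [ -2.1 100.4  84. ]
```

{"fn": "step_arm", "kwargs": {"motion": [{"claw":50,"dx":-6,"dy":0,"dz":3.5,"wx":0,"wy":0,"wz":0},{"claw":50,"dx":-13,"dy":-0.5,"dz":7.5,"wx":0,"wy":0,"wz":0},{"claw":50,"dx":-20,"dy":-1,"dz":11.5,"wx":0,"wy":0,"wz":0},{"claw":50,"dx":-27,"dy":-1.5,"dz":15.6,"wx":0,"wy":0,"wz":0},{"claw":50,"dx":-34,"dy":-2,"dz":19.7,"wx":0,"wy":0,"wz":0},{"claw":50,"dx":-41,"dy":-2,"dz":23.7,"wx":0,"wy":0,"wz":0},{"claw":50,"dx":-48,"dy":-2,"dz":27.7,"wx":0,"wy":0,"wz":0},{"claw":50,"dx":-55,"dy":-2,"dz":31.8,"wx":0,"wy":0,"wz":0},{"claw":50,"dx":-61,"dy":-2,"dz":35.2,"wx":0,"wy":0,"wz":0},{"claw":50,"dx":-67,"dy":-2,"dz":38.7,"wx":0,"wy":0,"wz":0},{"claw":50,"dx":-72,"dy":-2,"dz":41.6,"wx":0,"wy":0,"wz":0},{"claw":50,"dx":-76,"dy":-2,"dz":44,"wx":0,"wy":0,"wz":0}]}}

```text
time_s: 8.03
position: [616.7, -9.8, 24.8]
ee_rot: [0.23, 0.44, 0.86, -0.118]
ft_force: [-2.2, 2.9, 1.1]
opening: 49.8
gripper_force: 1.4
```

```bash
python3 tinpos.py
```

```text
[-1.66298387 56.3618513  24.82893156] [-2.2  2.9  1.1] 8.0333
wrist [249. 252.] 0.85 [-2. 15.  0.]
top [276. 162.] 0.85 [-0. -1.  0.]
side [233. 212.] 0.41 [10. 18.  0.]
```

Now slowly until the force rises.

{"fn": "step_arm", "kwargs": {"motion": [{"claw":50,"dx":-2,"dy":0,"dz":1.2,"wx":0,"wy":0,"wz":0},{"claw":50,"dx":-4,"dy":0,"dz":2.3,"wx":0,"wy":0,"wz":0},{"claw":50,"dx":-6,"dy":0,"dz":3.5,"wx":0,"wy":0,"wz":0},{"claw":50,"dx":-7.5,"dy":0,"dz":4.3,"wx":0,"wy":0,"wz":0},{"claw":50,"dx":-9,"dy":0,"dz":5.2,"wx":0,"wy":0,"wz":0}]}}

```text
time_s: 8.75
position: [622.4, -17.7, 24.8]
ee_rot: [0.23, 0.44, 0.86, -0.118]
ft_force: [-2.6, 1.8, -0.7]
opening: 49.9
gripper_force: 1.2
```

{"fn": "step_arm", "kwargs": {"motion": [{"claw":50,"dx":-1,"dy":0,"dz":0.6,"wx":0,"wy":0,"wz":0},{"claw":50,"dx":-2,"dy":0,"dz":1.2,"wx":0,"wy":0,"wz":0}]}}

```text
time_s: 8.92
position: [623.8, -19.6, 24.7]
ee_rot: [0.23, 0.44, 0.86, -0.118]
ft_force: [-2.6, 3.1, 1.2]
opening: 49.9
gripper_force: 1.3
```

{"fn": "step_arm", "kwargs": {"motion": [{"claw":50,"dx":-1,"dy":0,"dz":0.6,"wx":0,"wy":0,"wz":0},{"claw":50,"dx":-1.5,"dy":0,"dz":0.9,"wx":0,"wy":0,"wz":0}]}}

```text
time_s: 9.08
position: [624.6, -20.7, 24.6]
ee_rot: [0.23, 0.44, 0.86, -0.118]
ft_force: [-5.0, 6.9, 1.6]
opening: 50.2
gripper_force: 3.3
```

```bash
python3 tinpos.py
```

```text
[-1.67348118 42.85641574 24.59058155] [-5.   6.9  1.6] 9.0833
wrist [250. 254.] 0.76 [-1.  0.  0.]
top [276. 161.] 0.75 [ 1. -4.  0.]
side [338. 212.] 0.47 [-347.   10.    0.]
```

{"fn": "step_arm", "kwargs": {"motion": [{"claw":50,"dx":-0.6,"dy":0,"dz":0.3,"wx":0,"wy":0,"wz":0},{"claw":50,"dx":-0.9,"dy":0,"dz":0.5,"wx":0,"wy":0,"wz":0},{"claw":50,"dx":-0.9,"dy":0,"dz":0.5,"wx":0,"wy":0,"wz":0}]}}

```text
time_s: 9.63
position: [624.9, -21.0, 24.5]
ee_rot: [0.23, 0.44, 0.86, -0.117]
ft_force: [-5.3, 7.9, 3.5]
opening: 50.1
gripper_force: 4.4
```

```bash
python3 - <<'E'
from tinpos import *
o=get_obs(); im=vision.snapshot('wrist'); cv2.imwrite('pics/w4.png',im[:,:,::-1])
E
```

```text
[-1.55039945 42.4868415  24.48979901] [-5.3  7.9  3.5] 9.6333
wrist [249. 252.] 0.95 [-2.  2.  0.]
top [277. 161.] 0.72 [-0. -7.  0.]
side [235. 210.] 0.68 [2. 6. 0.]
```

View pics/w4.png

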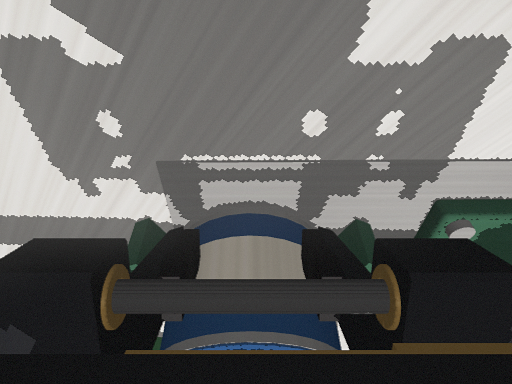

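{"fn": "step_arm", "kwargs": {"motion": [{"claw":50,"dx":-1,"dy":0,"dz":0.6,"wx":0,"wy":0,"wz":0},{"claw":50,"dx":-1.7,"dy":0,"dz":1,"wx":0,"wy":0,"wz":0},{"claw":50,"dx":-1.7,"dy":0,"dz":1,"wx":0,"wy":0,"wz":0}]}}

```text
time_s: 10.23
position: [625.6, -21.5, 24.3]
ee_rot: [0.23, 0.44, 0.86, -0.117]
ft_force: [-10.6, 17.1, 6.3]
opening: 49.9
gripper_force: 8.2
```

{"fn": "step_arm", "kwargs": {"motion": [{"claw":50,"dx":4,"dy":0,"dz":-2.3,"wx":0,"wy":0,"wz":0},{"claw":50,"dx":14,"dy":0,"dz":-8,"wx":0,"wy":0,"wz":0},{"claw":50,"dx":32,"dy":0,"dz":-18.5,"wx":0,"wy":0,"wz":0},{"claw":40,"dx":60,"dy":0,"dz":-35,"wx":0,"wy":0,"wz":0},{"claw":0,"dx":70,"dy":0,"dz":-60,"wx":0,"wy":0,"wz":0},{"claw":0,"dx":60,"dy":0,"dz":-95,"wx":0,"wy":0,"wz":0},{"claw":0,"dx":40,"dy":0,"dz":-130,"wx":0,"wy":0,"wz":0},{"claw":0,"dx":20,"dy":0,"dz":-165,"wx":0,"wy":0,"wz":0},{"claw":0,"dx":0,"dy":0,"dz":-200,"wx":0,"wy":0,"wz":0},{"claw":0,"dx":-20,"dy":0,"dz":-235,"wx":0,"wy":0,"wz":0},{"claw":0,"dx":-40,"dy":0,"dz":-270,"wx":0,"wy":0,"wz":0},{"claw":0,"dx":-50,"dy":0,"dz":-290,"wx":0,"wy":0,"wz":0}]}}

```text
time_s: 11.23
position: [567.7, 58.7, 306.4]
ee_rot: [0.233, 0.44, 0.859, -0.116]
ft_force: [0.4, 0.2, 0.4]
opening: 0.7
gripper_force: 0.0
```

```bash
cat >> h.py <<'E'
def odown(flip):  # vertical tool, y along press y
    ux=np.array([np.cos(YAW),np.sin(YAW),0]); uy=flip*np.array([-ux[1],ux[0],0]); z=np.array([0,0,-1.])
    return np.column_stack([np.cross(uy,z),uy,z])
def gripxz(th,r=14,s=290,P=None): # top surface of the grip at lever angle th
    a=.55-th; return 135-s*np.cos(a)+r*np.sin(a)*-1*-1, 150+s*np.sin(a)+r*np.cos(a)
E
python3 - <<'E'
from h import *
o=get_obs(); print(topress(o['position']),np.round(o['joint_pos'],2))
x,z=gripxz(0); print(x,z)
for f in(1,-1): rel(press(x-2,0,z+25),odown(f))
print(vision.camera_info('top')['xyz'])
vision.snapshot('top')
for m in mark_of('top','tin')[:2]: print(m,topress(onz('top',m['point'],0)))
vision.snapshot('side')
for m in mark_of('side','tin')[:2]: print(m,topress(onz('side',m['point'],0)))
E
```

```text
[ -1.36800576 140.55217566 306.42519229] [ 0.09  0.28  1.46 -0.49  1.16 -0.4 ]
-104.91449019222743 313.51463969872424
d [-137.9 -105.3   42.5] w [-23.4  23.9 -87.8]
d [-137.9 -105.3   42.5] w [23.9 23.4 87.6]
[ 478.52133765   15.37596801 1320.20833729]
{'point': [275.9, 162.2], 'p': 0.79} [-1.82894615 -0.99156531  0.        ]
{'point': [233.6, 206.9], 'p': 0.55} [  6.94355928 -11.18284341   0.        ]
```

{"fn": "step_arm", "kwargs": {"motion": [{"claw":0,"dx":0,"dy":0,"dz":-15,"wx":1.8,"wy":1.8,"wz":6.6},{"claw":0,"dx":0,"dy":0,"dz":-35,"wx":3.6,"wy":3.5,"wz":13},{"claw":0,"dx":-15,"dy":-10,"dz":-30,"wx":5.4,"wy":5.3,"wz":20},{"claw":0,"dx":-30,"dy":-20,"dz":-20,"wx":7.2,"wy":7,"wz":26.5},{"claw":0,"dx":-45,"dy":-32,"dz":-10,"wx":9,"wy":8.8,"wz":33},{"claw":0,"dx":-60,"dy":-45,"dz":0,"wx":10.8,"wy":10.5,"wz":39.6},{"claw":0,"dx":-75,"dy":-57,"dz":5,"wx":12.6,"wy":12.3,"wz":46},{"claw":0,"dx":-90,"dy":-68,"dz":12,"wx":14.4,"wy":14,"wz":53},{"claw":0,"dx":-103,"dy":-80,"dz":20,"wx":16.2,"wy":15.8,"wz":59.4},{"claw":0,"dx":-116,"dy":-90,"dz":28,"wx":18,"wy":17.6,"wz":66},{"claw":0,"dx":-128,"dy":-99,"dz":36,"wx":20,"wy":19.5,"wz":73},{"claw":0,"dx":-138,"dy":-105,"dz":42.5,"wx":21.8,"wy":21.4,"wz":80}]}}

```text
time_s: 12.43
position: [563.8, -118.1, 330.8]
ee_rot: [0.021, 0.928, 0.372, -0.016]
ft_force: [0.3, -0.9, -0.8]
opening: 0.6
gripper_force: 0.0
```

```bash
python3 - <<'E'
from h import *
o=get_obs(); print(topress(o['position']),np.round(o['joint_pos'],2),o['ft_force'])
x,z=gripxz(0)
rel(press(x-2,0,z+25),odown(-1))
E
```

```text
[-107.91833219   -0.60848531  330.84855709] [-0.39  0.39  1.16 -0.05  1.59  0.42] [ 0.26794021 -0.86664699 -0.83007232]
d [ 0.7 -0.3 -7.7] w [1.8 2.5 7.9]
```

{"fn": "step_arm", "kwargs": {"motion": [{"claw":0,"dx":0,"dy":0,"dz":0,"wx":1.6,"wy":2.2,"wz":6.5},{"claw":0,"dx":0,"dy":0,"dz":0,"wx":1.8,"wy":2.5,"wz":7.9},{"claw":0,"dx":0,"dy":0,"dz":0,"wx":1.8,"wy":2.5,"wz":7.9}]}}

```text
time_s: 12.68
position: [563.8, -117.1, 331.5]
ee_rot: [0.001, 0.951, 0.311, -0.0]
ft_force: [1.3, 0.5, 0.0]
opening: 0.6
gripper_force: 0.0
```

```bash
python3 - <<'E'
from h import *
o=get_obs(); print(topress(o['position']),o['ft_force'])
x,z=gripxz(0)
rel(press(x-2,0,z),odown(-1))
a=vision.snapshot('wrist');b=vision.snapshot('side'); print(proj('side',o['position']))
cv2.imwrite('pics/5.png',np.hstack([cv2.resize(a,(400,300)),cv2.resize(b[80:230,180:380],(400,300))])[:,:,::-1])
E
```

```text
[-1.07341974e+02  1.96165697e-01  3.31532471e+02] [1.32526645 0.48522007 0.03820918]
d [ 0.5  0.2 18. ] w [0.1 0.1 0.4]
[271.34743712 124.67508099]
```

View pics/5.png

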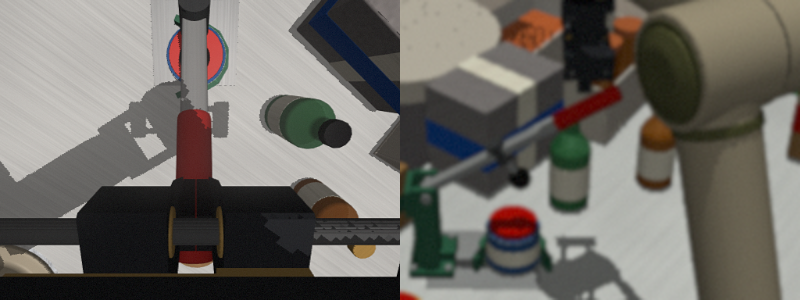

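```bash
cat >> h.py <<'E'
def tip(th):
    x,z=gripxz(th); return x-2, z+9*abs(np.tan(.55-th))
def theta(w):  # lever angle from tip pose in contact
    from scipy.optimize import brentq
    p=topress(w)
    def f(th):
        a=.55-th; best=max(150+ (135-(p[0]+e))*np.tan(a)+14/np.cos(a) for e in(-9,9)); return best-p[2]
    return brentq(f,-.3,.9)
E
python3 - <<'E'
from h import *
o=get_obs(); p=topress(o['position'])
for th in np.arange(0,.7,.04):
    x,z=tip(th); print(round(th,2),'dx %.1f dz %.1f'%(x-p[0],p[2]-z))
E
```

```text
0.0 dx -0.3 dz 13.3
0.04 dx -6.7 dz 23.5
0.08 dx -12.6 dz 34.0
0.12 dx -18.2 dz 44.6
0.16 dx -23.3 dz 55.4
0.2 dx -28.0 dz 66.5
0.24 dx -32.3 dz 77.7
0.28 dx -36.1 dz 89.0
0.32 dx -39.6 dz 100.5
0.36 dx -42.5 dz 112.1
0.4 dx -45.0 dz 123.8
0.44 dx -47.1 dz 135.6
0.48 dx -48.7 dz 147.5
0.52 dx -49.8 dz 159.4
0.56 dx -50.5 dz 171.2
0.6 dx -50.7 dz 182.4
0.64 dx -50.5 dz 193.7
0.68 dx -49.8 dz 204.9
```

{"fn": "step_arm", "kwargs": {"motion": [{"claw":0,"dx":0,"dy":0,"dz":4,"wx":0,"wy":0,"wz":0},{"claw":0,"dx":0,"dy":0,"dz":8,"wx":0,"wy":0,"wz":0},{"claw":0,"dx":0,"dy":0,"dz":11,"wx":0,"wy":0,"wz":0},{"claw":0,"dx":0,"dy":0,"dz":14,"wx":0,"wy":0,"wz":0},{"claw":0,"dx":-2,"dy":0,"dz":17,"wx":0,"wy":0,"wz":0},{"claw":0,"dx":-4.5,"dy":0,"dz":20,"wx":0,"wy":0,"wz":0},{"claw":0,"dx":-6.7,"dy":0,"dz":23.5,"wx":0,"wy":0,"wz":0}]}}

```text
time_s: 13.37
position: [558.7, -120.6, 309.3]
ee_rot: [0.002, 0.951, 0.311, 0.001]
ft_force: [0.8, 0.6, -0.0]
opening: 0.7
gripper_force: 0.5
```

{"fn": "step_arm", "kwargs": {"motion": [{"claw":0,"dx":-3,"dy":0,"dz":5,"wx":0,"wy":0,"wz":0},{"claw":0,"dx":-6,"dy":0,"dz":10.5,"wx":0,"wy":0,"wz":0},{"claw":0,"dx":-9,"dy":0,"dz":16,"wx":0,"wy":0,"wz":0},{"claw":0,"dx":-11.5,"dy":0,"dz":21,"wx":0,"wy":0,"wz":0},{"claw":0,"dx":-14,"dy":0,"dz":26.5,"wx":0,"wy":0,"wz":0},{"claw":0,"dx":-16.6,"dy":0,"dz":32,"wx":0,"wy":0,"wz":0},{"claw":0,"dx":-19,"dy":0,"dz":37.5,"wx":0,"wy":0,"wz":0},{"claw":0,"dx":-21.3,"dy":0,"dz":43,"wx":0,"wy":0,"wz":0}]}}

```text
time_s: 14.03
position: [541.4, -133.5, 266.0]
ee_rot: [0.002, 0.951, 0.311, 0.001]
ft_force: [-1.8, 1.0, 1.9]
opening: 0.5
gripper_force: 0.9
```

```bash
cat > st.py <<'E'
from h import *
o=get_obs(); p=topress(o['position']); th=theta(o['position']); print(np.round(p,1),'th',round(th,3),np.round(o['ft_force'],1),o['time_s'])
for k in np.arange(round(th,2)-.08,th+.25,.04):
    x,z=tip(k); print(round(k,2),'dx %.1f dz %.1f'%(x-p[0],p[2]-z))
E
python3 st.py; python3 - <<'E'
from h import *
b=vision.snapshot('side'); cv2.imwrite('pics/6.png',cv2.resize(b[80:230,180:380],(800,600),interpolation=cv2.INTER_CUBIC)[:,:,::-1])
E
```

```text
[-135.1    0.   266. ] th 0.202 [-1.8  1.   1.9] 14.0333
0.12 dx 10.3 dz -21.7
0.16 dx 5.2 dz -10.9
0.2 dx 0.5 dz 0.1
0.24 dx -3.8 dz 11.3
0.28 dx -7.7 dz 22.7
0.32 dx -11.1 dz 34.2
0.36 dx -14.1 dz 45.8
0.4 dx -16.6 dz 57.5
0.44 dx -18.6 dz 69.3
```

View pics/6.png

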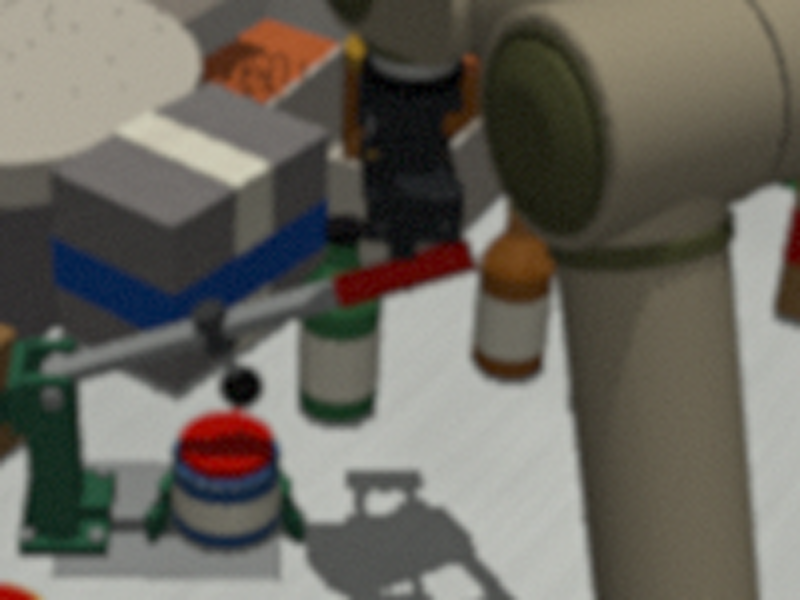

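Lever is depressed under the fingertips (grip about (405,272) in the crop), with the foot above the tin. Continue to 0.36.

{"fn": "step_arm", "kwargs": {"motion": [{"claw":0,"dx":-2,"dy":0,"dz":5.5,"wx":0,"wy":0,"wz":0},{"claw":0,"dx":-4,"dy":0,"dz":11.3,"wx":0,"wy":0,"wz":0},{"claw":0,"dx":-6,"dy":0,"dz":17,"wx":0,"wy":0,"wz":0},{"claw":0,"dx":-7.8,"dy":0,"dz":22.7,"wx":0,"wy":0,"wz":0},{"claw":0,"dx":-9.5,"dy":0,"dz":28.5,"wx":0,"wy":0,"wz":0},{"claw":0,"dx":-11,"dy":0,"dz":34,"wx":0,"wy":0,"wz":0},{"claw":0,"dx":-12.6,"dy":0,"dz":40,"wx":0,"wy":0,"wz":0},{"claw":0,"dx":-13.5,"dy":0,"dz":44,"wx":0,"wy":0,"wz":0}]}}

```text
time_s: 14.75
position: [530.7, -141.5, 221.7]
ee_rot: [0.002, 0.951, 0.311, 0.001]
ft_force: [-1.5, -0.1, 2.8]
opening: 0.2
gripper_force: 1.3
```

{"fn": "step_arm", "kwargs": {"motion": [{"claw":0,"dx":-0.5,"dy":0,"dz":3,"wx":0,"wy":0,"wz":0},{"claw":0,"dx":-1,"dy":0,"dz":5,"wx":0,"wy":0,"wz":0}]}}

```text
time_s: 14.92
position: [530.0, -142.0, 217.1]
ee_rot: [0.002, 0.951, 0.311, 0.001]
ft_force: [-1.7, -1.0, 3.2]
opening: 0.2
gripper_force: 1.3
```

{"fn": "step_arm", "kwargs": {"motion": [{"claw":0,"dx":-0.5,"dy":0,"dz":3,"wx":0,"wy":0,"wz":0},{"claw":0,"dx":-1,"dy":0,"dz":5,"wx":0,"wy":0,"wz":0}]}}

```text
time_s: 15.08
position: [529.4, -142.6, 212.3]
ee_rot: [0.002, 0.951, 0.311, 0.001]
ft_force: [-0.5, -1.2, 2.0]
opening: 0.6
gripper_force: 1.4
```

{"fn": "step_arm", "kwargs": {"motion": [{"claw":0,"dx":-0.5,"dy":0,"dz":3,"wx":0,"wy":0,"wz":0},{"claw":0,"dx":-1,"dy":0,"dz":5,"wx":0,"wy":0,"wz":0}]}}

```text
time_s: 15.25
position: [528.6, -143.2, 207.3]
ee_rot: [0.002, 0.951, 0.311, 0.001]
ft_force: [-0.7, -0.5, 3.8]
opening: 0.4
gripper_force: 1.4
```

```bash
python3 st.py
```

```text
[-151.2   -0.3  207.3] th 0.405 [-0.7 -0.5  3.8] 15.25
0.32 dx 5.0 dz -24.6
0.36 dx 2.0 dz -13.0
0.4 dx -0.5 dz -1.3
0.44 dx -2.5 dz 10.5
0.48 dx -4.1 dz 22.4
0.52 dx -5.3 dz 34.3
0.56 dx -5.9 dz 46.1
0.6 dx -6.2 dz 57.3
0.64 dx -5.9 dz 68.6
```

{"fn": "step_arm", "kwargs": {"motion": [{"claw":0,"dx":-0.5,"dy":0,"dz":2,"wx":0,"wy":0,"wz":0},{"claw":0,"dx":-0.9,"dy":0,"dz":4,"wx":0,"wy":0,"wz":0}]}}

```text
time_s: 15.42
position: [527.9, -143.7, 203.4]
ee_rot: [0.002, 0.951, 0.311, 0.001]
ft_force: [-1.1, -0.1, 3.5]
opening: 0.5
gripper_force: 1.4
```

{"fn": "step_arm", "kwargs": {"motion": [{"claw":0,"dx":-0.4,"dy":0,"dz":2,"wx":0,"wy":0,"wz":0},{"claw":0,"dx":-0.8,"dy":0,"dz":4,"wx":0,"wy":0,"wz":0}]}}

```text
time_s: 15.58
position: [527.3, -144.1, 199.4]
ee_rot: [0.002, 0.951, 0.311, 0.001]
ft_force: [-0.3, -0.6, 2.5]
opening: 0.4
gripper_force: 1.4
```

{"fn": "step_arm", "kwargs": {"motion": [{"claw":0,"dx":-0.3,"dy":0,"dz":2,"wx":0,"wy":0,"wz":0},{"claw":0,"dx":-0.6,"dy":0,"dz":4,"wx":0,"wy":0,"wz":0}]}}

```text
time_s: 15.75
position: [526.8, -144.5, 195.4]
ee_rot: [0.002, 0.951, 0.311, 0.001]
ft_force: [0.0, 0.9, 2.6]
opening: 0.6
gripper_force: 1.5
```

{"fn": "step_arm", "kwargs": {"motion": [{"claw":0,"dx":-0.3,"dy":0,"dz":2,"wx":0,"wy":0,"wz":0},{"claw":0,"dx":-0.6,"dy":0,"dz":4,"wx":0,"wy":0,"wz":0}]}}

```text
time_s: 15.92
position: [526.3, -144.9, 191.3]
ee_rot: [0.002, 0.951, 0.311, 0.001]
ft_force: [-0.3, 0.1, 3.9]
opening: 0.4
gripper_force: 2.3
```

{"fn": "step_arm", "kwargs": {"motion": [{"claw":0,"dx":-0.2,"dy":0,"dz":2,"wx":0,"wy":0,"wz":0},{"claw":0,"dx":-0.5,"dy":0,"dz":4,"wx":0,"wy":0,"wz":0}]}}

```text
time_s: 16.08
position: [526.2, -145.1, 188.6]
ee_rot: [0.002, 0.951, 0.311, 0.002]
ft_force: [-2.1, 3.8, 15.6]
opening: 0.3
gripper_force: 7.9
```

{"fn": "step_arm", "kwargs": {"motion": [{"claw":0,"dx":-0.2,"dy":0,"dz":2,"wx":0,"wy":0,"wz":0},{"claw":0,"dx":-0.4,"dy":0,"dz":4,"wx":0,"wy":0,"wz":0}]}}

```text
time_s: 16.25
position: [525.8, -145.3, 185.1]
ee_rot: [0.002, 0.951, 0.311, 0.002]
ft_force: [-3.8, 3.9, 16.9]
opening: 0.7
gripper_force: 8.3
```

{"fn": "step_arm", "kwargs": {"motion": [{"claw":0,"dx":-0.2,"dy":0,"dz":2,"wx":0,"wy":0,"wz":0},{"claw":0,"dx":-0.4,"dy":0,"dz":4,"wx":0,"wy":0,"wz":0}]}}

```text
time_s: 16.42
position: [525.5, -145.6, 181.2]
ee_rot: [0.002, 0.951, 0.311, 0.002]
ft_force: [-4.0, 4.1, 16.7]
opening: 0.8
gripper_force: 8.5
```

{"fn": "step_arm", "kwargs": {"motion": [{"claw":0,"dx":-0.1,"dy":0,"dz":1.5,"wx":0,"wy":0,"wz":0},{"claw":0,"dx":-0.3,"dy":0,"dz":3,"wx":0,"wy":0,"wz":0}]}}

```text
time_s: 16.58
position: [525.3, -145.8, 178.2]
ee_rot: [0.002, 0.951, 0.311, 0.002]
ft_force: [-4.7, 4.0, 17.0]
opening: 0.5
gripper_force: 8.6
```

```bash
python3 st.py
```

```text
[-155.4   -0.4  178.2] th 0.503 [-4.7  4.  17. ] 16.5833
0.42 dx 2.6 dz -24.4
0.46 dx 0.8 dz -12.6
0.5 dx -0.6 dz -0.7
0.54 dx -1.5 dz 11.3
0.58 dx -1.9 dz 22.7
0.62 dx -1.9 dz 33.9
0.66 dx -1.4 dz 45.2
0.7 dx -0.5 dz 56.4
0.74 dx 0.9 dz 67.5
```

{"fn": "step_arm", "kwargs": {"motion": [{"claw":0,"dx":-0.1,"dy":0,"dz":1,"wx":0,"wy":0,"wz":0},{"claw":0,"dx":-0.1,"dy":0,"dz":2,"wx":0,"wy":0,"wz":0}]}}

```text
time_s: 16.75
position: [525.1, -145.9, 176.2]
ee_rot: [0.002, 0.951, 0.311, 0.001]
ft_force: [-4.8, 4.4, 17.0]
opening: 0.6
gripper_force: 8.6
```

{"fn": "step_arm", "kwargs": {"motion": [{"claw":0,"dx":-0.1,"dy":0,"dz":1,"wx":0,"wy":0,"wz":0},{"claw":0,"dx":-0.1,"dy":0,"dz":2,"wx":0,"wy":0,"wz":0}]}}

```text
time_s: 16.92
position: [525.0, -146.0, 174.2]
ee_rot: [0.002, 0.951, 0.311, 0.001]
ft_force: [-5.6, 3.7, 18.8]
opening: 0.3
gripper_force: 9.2
```

{"fn": "step_arm", "kwargs": {"motion": [{"claw":0,"dx":-0.1,"dy":0,"dz":1,"wx":0,"wy":0,"wz":0},{"claw":0,"dx":-0.1,"dy":0,"dz":2,"wx":0,"wy":0,"wz":0}]}}

```text
time_s: 17.08
position: [525.0, -146.0, 173.0]
ee_rot: [0.002, 0.95, 0.311, 0.002]
ft_force: [-8.9, 5.5, 27.4]
opening: 0.5
gripper_force: 13.7
```

```bash
python3 - <<'E'
from h import *
o=get_obs(); p=topress(o['position']); print(p,theta(o['position']))
from scipy.optimize import brentq
for k in range(0,150,6):
    th=brentq(lambda t:tip(t)[1]-p[2]-k,-.1,.545); print(-k,round(th,3),round(tip(th)[0]-p[0],1),end=' | ')
E
```

```text
[-155.77123298   -0.48303759  172.99758775] 0.5200151450859096
0 0.52 -0.7 | -6 0.5 -0.2 | -12 0.48 0.5 | -18 0.459 1.2 | -24 0.439 2.1 | -30 0.419 3.1 | -36 0.398 4.2 | -42 0.378 5.4 | -48 0.357 6.8 | -54 0.337 8.3 | -60 0.316 9.9 | -66 0.295 11.7 | -72 0.274 13.5 | -78 0.253 15.6 | -84 0.232 17.7 | -90 0.21 20.0 | -96 0.189 22.4 | -102 0.167 25.0 | -108 0.145 27.8 | -114 0.123 30.6 | -120 0.1 33.7 | -126 0.078 36.9 | -132 0.055 40.3 | -138 0.032 43.8 | -144 0.008 47.5 |
```

{"fn": "step_arm", "kwargs": {"motion": [{"claw":0,"dx":0,"dy":0,"dz":-1,"wx":0,"wy":0,"wz":0},{"claw":0,"dx":0,"dy":0,"dz":-3,"wx":0,"wy":0,"wz":0},{"claw":0,"dx":0.3,"dy":0,"dz":-6,"wx":0,"wy":0,"wz":0},{"claw":0,"dx":0.6,"dy":0,"dz":-9,"wx":0,"wy":0,"wz":0},{"claw":0,"dx":1,"dy":0,"dz":-12,"wx":0,"wy":0,"wz":0},{"claw":0,"dx":1.4,"dy":0,"dz":-15,"wx":0,"wy":0,"wz":0},{"claw":0,"dx":1.8,"dy":0,"dz":-18,"wx":0,"wy":0,"wz":0},{"claw":0,"dx":2.2,"dy":0,"dz":-21,"wx":0,"wy":0,"wz":0},{"claw":0,"dx":2.7,"dy":0,"dz":-24,"wx":0,"wy":0,"wz":0},{"claw":0,"dx":3.2,"dy":0,"dz":-27,"wx":0,"wy":0,"wz":0},{"claw":0,"dx":3.7,"dy":0,"dz":-30,"wx":0,"wy":0,"wz":0},{"claw":0,"dx":4.2,"dy":0,"dz":-33,"wx":0,"wy":0,"wz":0}]}}

```text
time_s: 18.08
position: [528.1, -143.6, 203.8]
ee_rot: [0.002, 0.951, 0.311, 0.001]
ft_force: [-1.2, -0.4, 2.8]
opening: 0.3
gripper_force: 1.4
```

```bash
python3 - <<'E'
from h import *
o=get_obs(); print(topress(o['position']),theta(o['position']))
b=vision.snapshot('side'); cv2.imwrite('pics/7.png',cv2.resize(b[100:250,180:380],(800,600),interpolation=cv2.INTER_CUBIC)[:,:,::-1])
E
```

```text
[-151.79658175   -0.32403985  203.78583665] 0.4167144220712655
```

View pics/7.png

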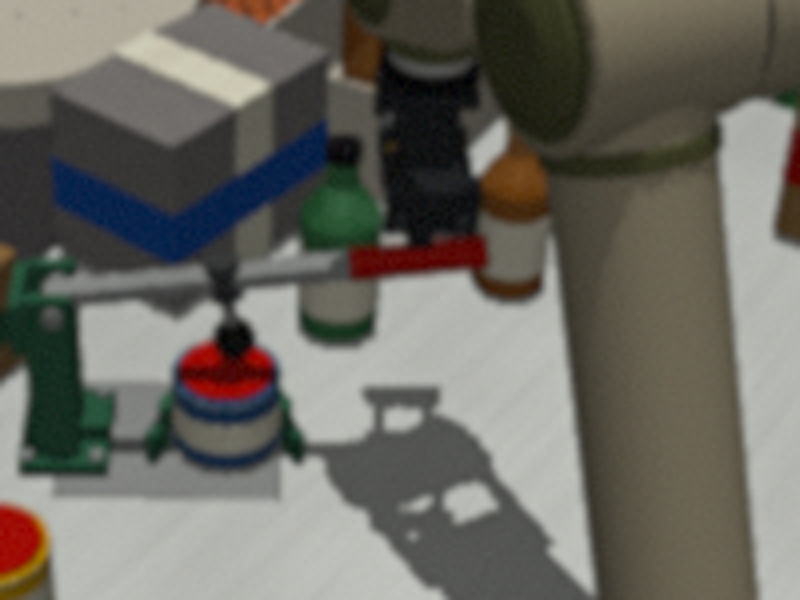

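The lid now sits low (red top about (225,370), in contrast to before) and the lever follows the fingertips. Continue releasing.

{"fn": "step_arm", "kwargs": {"motion": [{"claw":0,"dx":0.5,"dy":0,"dz":-3,"wx":0,"wy":0,"wz":0},{"claw":0,"dx":1.1,"dy":0,"dz":-6,"wx":0,"wy":0,"wz":0},{"claw":0,"dx":1.7,"dy":0,"dz":-9,"wx":0,"wy":0,"wz":0},{"claw":0,"dx":2.3,"dy":0,"dz":-12,"wx":0,"wy":0,"wz":0},{"claw":0,"dx":3,"dy":0,"dz":-15,"wx":0,"wy":0,"wz":0},{"claw":0,"dx":3.7,"dy":0,"dz":-18,"wx":0,"wy":0,"wz":0},{"claw":0,"dx":4.5,"dy":0,"dz":-21,"wx":0,"wy":0,"wz":0},{"claw":0,"dx":5.3,"dy":0,"dz":-24,"wx":0,"wy":0,"wz":0},{"claw":0,"dx":6.1,"dy":0,"dz":-27,"wx":0,"wy":0,"wz":0},{"claw":0,"dx":7,"dy":0,"dz":-30,"wx":0,"wy":0,"wz":0},{"claw":0,"dx":7.9,"dy":0,"dz":-33,"wx":0,"wy":0,"wz":0},{"claw":0,"dx":8.8,"dy":0,"dz":-36,"wx":0,"wy":0,"wz":0}]}}

```text
time_s: 19.13
position: [535.2, -138.2, 239.8]
ee_rot: [0.002, 0.951, 0.311, 0.001]
ft_force: [1.5, -0.3, 1.6]
opening: -0.1
gripper_force: 1.1
```

{"fn": "step_arm", "kwargs": {"motion": [{"claw":0,"dx":0.9,"dy":0,"dz":-3,"wx":0,"wy":0,"wz":0},{"claw":0,"dx":1.9,"dy":0,"dz":-6,"wx":0,"wy":0,"wz":0},{"claw":0,"dx":2.9,"dy":0,"dz":-9,"wx":0,"wy":0,"wz":0},{"claw":0,"dx":3.9,"dy":0,"dz":-12,"wx":0,"wy":0,"wz":0},{"claw":0,"dx":5,"dy":0,"dz":-15,"wx":0,"wy":0,"wz":0},{"claw":0,"dx":6.1,"dy":0,"dz":-18,"wx":0,"wy":0,"wz":0},{"claw":0,"dx":7.3,"dy":0,"dz":-21,"wx":0,"wy":0,"wz":0},{"claw":0,"dx":8.5,"dy":0,"dz":-24,"wx":0,"wy":0,"wz":0},{"claw":0,"dx":9.7,"dy":0,"dz":-27,"wx":0,"wy":0,"wz":0},{"claw":0,"dx":10.9,"dy":0,"dz":-30,"wx":0,"wy":0,"wz":0},{"claw":0,"dx":12.2,"dy":0,"dz":-33,"wx":0,"wy":0,"wz":0},{"claw":0,"dx":13.5,"dy":0,"dz":-36,"wx":0,"wy":0,"wz":0}]}}

```text
time_s: 20.13
position: [546.0, -130.1, 275.8]
ee_rot: [0.002, 0.951, 0.311, 0.001]
ft_force: [1.3, 1.1, 0.3]
opening: 0.4
gripper_force: 0.8
```

```bash
python3 st.py
```

```text
[-1.294e+02  2.000e-01  2.758e+02] th 0.165 [1.3 1.1 0.3] 20.1333
0.09 dx 8.8 dz -20.0
0.13 dx 3.3 dz -9.3
0.17 dx -1.7 dz 1.6
0.21 dx -6.3 dz 12.7
0.25 dx -10.5 dz 23.9
0.29 dx -14.3 dz 35.3
0.33 dx -17.6 dz 46.8
0.37 dx -20.4 dz 58.4
0.41 dx -22.8 dz 70.2
```

{"fn": "step_arm", "kwargs": {"motion": [{"claw":0,"dx":1.2,"dy":0,"dz":-2.5,"wx":0,"wy":0,"wz":0},{"claw":0,"dx":2.4,"dy":0,"dz":-5,"wx":0,"wy":0,"wz":0},{"claw":0,"dx":3.6,"dy":0,"dz":-7.5,"wx":0,"wy":0,"wz":0},{"claw":0,"dx":4.8,"dy":0,"dz":-10,"wx":0,"wy":0,"wz":0},{"claw":0,"dx":6,"dy":0,"dz":-12.5,"wx":0,"wy":0,"wz":0},{"claw":0,"dx":7.3,"dy":0,"dz":-15,"wx":0,"wy":0,"wz":0},{"claw":0,"dx":8.6,"dy":0,"dz":-17.5,"wx":0,"wy":0,"wz":0},{"claw":0,"dx":9.9,"dy":0,"dz":-20,"wx":0,"wy":0,"wz":0},{"claw":0,"dx":11.2,"dy":0,"dz":-22.5,"wx":0,"wy":0,"wz":0},{"claw":0,"dx":12.5,"dy":0,"dz":-25,"wx":0,"wy":0,"wz":0},{"claw":0,"dx":13.8,"dy":0,"dz":-27.5,"wx":0,"wy":0,"wz":0},{"claw":0,"dx":15.2,"dy":0,"dz":-30,"wx":0,"wy":0,"wz":0}]}}

```text
time_s: 21.13
position: [558.1, -121.0, 305.8]
ee_rot: [0.002, 0.951, 0.311, 0.001]
ft_force: [1.7, 0.9, 0.3]
opening: 0.1
gripper_force: 0.5
```

{"fn": "step_arm", "kwargs": {"motion": [{"claw":0,"dx":0.9,"dy":0,"dz":-1.5,"wx":0,"wy":0,"wz":0},{"claw":0,"dx":1.8,"dy":0,"dz":-3,"wx":0,"wy":0,"wz":0},{"claw":0,"dx":2.7,"dy":0,"dz":-4.5,"wx":0,"wy":0,"wz":0},{"claw":0,"dx":3.6,"dy":0,"dz":-6,"wx":0,"wy":0,"wz":0},{"claw":0,"dx":4.5,"dy":0,"dz":-7.5,"wx":0,"wy":0,"wz":0},{"claw":0,"dx":5.4,"dy":0,"dz":-9,"wx":0,"wy":0,"wz":0},{"claw":0,"dx":6.3,"dy":0,"dz":-10.5,"wx":0,"wy":0,"wz":0},{"claw":0,"dx":7,"dy":0,"dz":-12,"wx":0,"wy":0,"wz":0},{"claw":0,"dx":7,"dy":0,"dz":-13.5,"wx":0,"wy":0,"wz":0},{"claw":0,"dx":7,"dy":0,"dz":-15,"wx":0,"wy":0,"wz":0},{"claw":0,"dx":7,"dy":0,"dz":-16.5,"wx":0,"wy":0,"wz":0},{"claw":0,"dx":7,"dy":0,"dz":-18,"wx":0,"wy":0,"wz":0}]}}

```text
time_s: 22.13
position: [563.5, -117.1, 323.6]
ee_rot: [0.002, 0.951, 0.311, 0.001]
ft_force: [-1.6, -0.1, 0.0]
opening: 0.3
gripper_force: 0.0
```

{"fn": "step_arm", "kwargs": {"motion": [{"claw":0,"dx":0,"dy":0,"dz":-1.5,"wx":0,"wy":0,"wz":0},{"claw":0,"dx":0,"dy":0,"dz":-3,"wx":0,"wy":0,"wz":0},{"claw":0,"dx":0,"dy":0,"dz":-6,"wx":0,"wy":0,"wz":0},{"claw":0,"dx":0,"dy":0,"dz":-15,"wx":0,"wy":0,"wz":0},{"claw":0,"dx":0,"dy":0,"dz":-40,"wx":0,"wy":0,"wz":0},{"claw":0,"dx":0,"dy":0,"dz":-60,"wx":0,"wy":0,"wz":0},{"claw":0,"dx":0,"dy":0,"dz":-60,"wx":0,"wy":0,"wz":0},{"claw":0,"dx":0,"dy":0,"dz":-60,"wx":0,"wy":0,"wz":0}]}}

```text
time_s: 22.8
position: [563.7, -116.9, 384.4]
ee_rot: [0.002, 0.951, 0.311, 0.002]
ft_force: [-0.3, -0.2, -0.7]
opening: 0.4
gripper_force: 0.0
```

```bash
python3 - <<'E'
from h import *
o=get_obs(); print(topress(o['position']),o['ft_force'],o['time_s'],np.abs(o['qd']).max())
w=vision.snapshot('wrist'); 
b=vision.snapshot('side'); 
t=vision.snapshot('top')
cv2.imwrite('pics/8.png',np.hstack([cv2.resize(w,(400,300)),cv2.resize(b[80:230,180:380],(400,300))])[:,:,::-1])
for n in('top','side'):
    for m in mark_of(n,'tin')[:2]: print(n,m,topress(onz(n,m['point'],0)))
    for m in mark_of(n,'grip')[:1]: print(n,m,proj(n,press(135-290*np.cos(.55),0,301.6)))
E
```

```text
[-107.31185426    0.52360677  384.41367963] [-0.27716548 -0.18802956 -0.6669143 ] 22.8 0.057627204206825815
top {'point': [274.7, 161.4], 'p': 0.84} [2.7003396  0.83946563 0.        ]
top {'point': [304.2, 184.4], 'p': 0.57} [306.15416412 182.54993174]
side {'point': [235.0, 208.4], 'p': 0.91} [ 1.99114456 -3.41626538  0.        ]
side {'point': [306.5, 168.0], 'p': 0.37} [-262.5057617 -243.3686014    0.       ]
side {'point': [273.4, 128.4], 'p': 0.97} [272.55378625 133.27987193]
```

View pics/8.png

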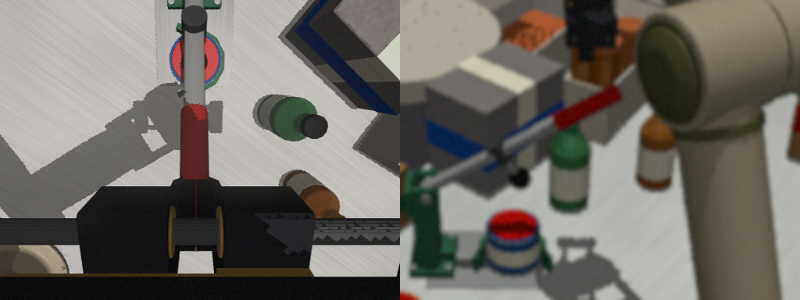

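The lever is back up at its stop, the fingers are clear of it, and the tin stands upright in the nest with its lid lower.

```bash
python3 -c "
from plant import job; print(job.finish_job())"
```

```text
the job is handed in; nothing more can be done
None
```

I slid the blue tin home in the nest, pressed the lid until the resistance rose sharply, and eased the lever back up under the fingers; the job is handed in at about 23 s, the verdict wasn't shown, and I judged the lid home by force and the picture, not by measuring it.

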